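# Clamp the blade cartridge of the tomato slicer with its slip-clutch knob

### The arm

A 6-joint arm with a two-finger parallel gripper is mounted at the origin on a cart in front of the work surface, level with it; the furniture and walls round the work are solid. World frame = base frame: x ahead of the robot, y to its left, z up, the work surface at z = 0. Lengths are in m, angles in rad, forces in N, time in s.
With the tool pointing down it reaches from about 0.375 to 0.9 m from the base axis. Payload 3.1 kg.
Tool frame: the origin (TCP) lies midway between the tips of the shut fingers; the grasp point (between the pads) lies 19 mm behind it (manip.tcp_to_grasp is the distance from the TCP to the grasp point, in m); z points along the fingers, y is the line along which they close (so a half turn about z gives the same grasp; the last joint's range is limited). The gripper opens to 85 mm and grips with 20 to 120 N. Pads are 22 mm wide; open, the fingers measure 114 mm over their backs; the gripper's body (76 mm by 85 mm) begins 54 mm behind the grasp point. The pads swing forward as they close: fully open they stand 13 mm farther back than shut.
Start: joints at [0.974, 0.527, 1.433, -0, 1.181, -0.178], TCP at [0.254, 0.571, 0.231] pointing down, gripper open.
Joint ranges: [-3.08, 3.08], [-0.75, 2.2], [0.22, 2.44], [-1.43, 4.57], [0, 2.65], [-2.85, 2.85]. Speed limits (rad/s): [2.79, 2.79, 3.14, 3.14, 3.14, 3.14].

### API

Orientations are given as a unit quaternion [x, y, z, w].
In Python, from station import manip gives the robot as it stands. The module is installed in compiled form; this text tells all that it offers.
- The arm moves only by the shell command python3 -m crank 'ROWS' [OPENING] [FORCE]. ROWS is JSON, a list of rows, each a list of 2 entries, a list of its own where there are three numbers: the shift along the tool's x, y, z in cm, then the turn about the tool's z in degrees. In form: [[[x, y, z], spin], ...]. A call has 1 to 10 rows; each row is the pose to reach, as a shift and turn from the pose commanded when the call began, along the tool's axes at that moment; what a row does not reach only later rows make up. A row lasts 1/10 s, in which the tool goes at most 50 mm and 8.59 degrees, less where a joint would pass 70% of its speed; a pose out of reach is approached as far as the arm can. A call with a gripper value outside its range is refused whole. OPENING is the finger opening in cm, from 0 to 8.54, set as the call begins (- or left out, the last holds). The fingers move at their own pace and stop on an object; FORCE is the grip in N (left out, the last holds). Time passes only in rows, so rows that repeat a pose let the fingers close. It gives the time, the measured TCP pose, the force and the opening at its end, in the units of the state.
- manip.sense(): the state, without advancing time (a new reading comes with each control period).
- manip.snapshot(name): name is "side" or "top" or "wrist"; returns the picture (480x640x3 uint8, red, green, blue); there is no depth.
- manip.camera_params(name): a dict with "fx", "fy", "cx", "cy" (pixels), "k1" (the pictures are not rectified: a ray, as slopes to the right and down, at radius r is drawn at 1 + k1 r^2 times it, then the intrinsics apply), "pose" (4x4, takes a point from camera to world coordinates). Camera axes: x right, y up, looking along -z (the intrinsics and any distortion apply to the point x, -y, -z); pixel columns grow to the right and rows downward; lengths in m; the calibration is good to about 2 mm. A picture is of the moment at which its call begins: read the wrist's pose just before it. camera_params takes no time and is no camera call; for the wrist camera it gives the pose at the moment of the call.
- manip.sign_off(): hands the job in, once; it reports no verdict.
The state is a dict: "t": time; "q": joint angles; "qd": joint speeds; "tau": joint torques, N m; "tcp_pos": TCP position; "tool_rot": TCP orientation; "force": force on the tool from outside, world axes, zero at the start; "ft_torque": the same for the moment, N m; "finger_gap": opening from 0.0 (shut) to 1.0 (fully open).
Only numpy, scipy, OpenCV 4.12 (cv2) and the standard library are available. Lean on these libraries where they do the work, as an engineer would, in place of code of your own. Each camera call takes 0.05 s, during which the arm holds its last target. There are 200 camera calls.

### The job

The blade cartridge of the sloping tomato slicer has been put back after washing but is still loose. Tighten the black clamp knob clockwise until the foot presses the cartridge down and the knob's clutch first slips (the white line on the knob parts from the red line on the collar), stop there - no more than about an eighth of a turn of slip - and let go. Leave the catch pan and everything else on the counter where it is.

Things in the scene. Friction and masses are not known exactly. Their poses are not given: they have to be found in the camera images.
- slicer: Fixed aluminium tomato slicer, 210 long x 112 wide x 285 mm high. Origin on the worktop under its middle; x to the back, up the slope, y left, z up. Its bed falls towards -x at 0.55 rad (31.5 deg). A bridge (50 mm along the slope, 112 across, 12 thick) over the bed carries the knob; nothing is above the knob. The green pusher, parked at the upper end, is fixed and lower than the bridge.
- knob_grip (a point): Where to grip the round black clamp knob (58 mm across, 33 high): on its axis, 10 mm below its top, 23 above its underside. z = the knob's axis, out of its top; leans 0.55 rad from vertical to the slicer's -x. x = the white line. Grip round the rim in any direction. The knob keeps its height. Under it: 3 mm air, a flat steel collar 70 mm across whose top is 26 mm below this point; then the bridge.
- clamp_screw (a joint): Angle of the screw and of its steel collar with the red line (rad); grows clockwise, looking down on the knob. The foot goes down 3.82 mm per rad (24 mm a turn). At 0 it is 12 mm above the cartridge and it meets it at about 3.14, standing at about 3.2 when clamped. Starts at 0.05 to 2.6. Takes about 0.08 N m to turn and stays where it is left.
- clamp_knob (a joint): Slip of the clutch: angle of the knob relative to the screw (rad), grows clockwise; starts at 0, white line over red line. Below about 0.18 N m the knob takes the screw with it; above that, once the foot bears on the cartridge, the knob turns on alone at that steady drag and the screw stands still.
- press_foot: Dark steel pressure foot under the bridge, 20 x 50 x 8 mm, moved only by the screw, along the knob's axis down onto the cartridge's top rail. Origin in the middle of the bed; the foot's underside lies 90 mm from it along z.
- blade_cartridge: Green frame with upright steel blades, 14 thick x 88 wide x 78 mm high, 0.25 kg, standing loose in the slots between the slicer's cheeks, under the foot. Origin at the middle of its underside, x along the slope, z along the knob's axis.
- catch_pan: White steel pan, 108 x 176 x 66 mm, open, standing under the slicer's lower end to catch slices. Origin at the middle of its underside.
- gn_pan_b: White steel pan, 108 x 176 x 66 mm, a bystander. Origin at the middle of its underside.
- tomato_a: Tomato, 74 mm across, a bystander.
- tomato_b: Tomato, 74 mm across, a bystander.
- lemon_a: Lemon, 78 x 55 x 56 mm, a bystander.
- tongs: Steel tongs, 324 x 64 x 38 mm, a bystander.
- tub: Clear food tub with a green lid, 104 x 149 x 62 mm, a bystander.

How it is judged:
By the outcome, as a careful person would: the job done as asked, in the order asked, and still so for the second after the job is handed in, with the robot touching nothing.
It also fails if it takes over 48 s, if anything falls off the work surface, if the arm or the gripper's body presses on something with over 40 N, if the wrist force passes 120 N, or if a joint passes its speed limit or range.

## Working session

There is one attempt and no reset: what is moved stays moved. The work goes in short steps, Python scripts to look and compute and a shell command to move; the robot and the scene stay as the last step left them, time stands still between calls to the robot, and variables do not carry over. Pictures are saved under pics/ and viewed, on a budget of 10 in all, crops included, one or two more only if the job needs it, and the job is handed in when it is done.

```bash
mkdir -p pics; cat > h.py <<'E'
import numpy as np, cv2, json
from station import manip
from scipy.spatial.transform import Rotation as R
def snap(name,fn):
    p=manip.camera_params(name); im=manip.snapshot(name)
    cv2.imwrite('pics/'+fn+'.png',im[:,:,::-1]); 
    json.dump({k:np.array(v).tolist() for k,v in p.items()},open('pics/'+fn+'.json','w')); return im
def load(fn):
    p=json.load(open('pics/'+fn+'.json'));p['pose']=np.array(p['pose']);return p
def ray(p,u,v):
    a=np.array([(u-p['cx'])/p['fx'],(v-p['cy'])/p['fy']]);s=a.copy()
    for _ in range(20): s=a/(1+p['k1']*(s@s))
    d=p['pose'][:3,:3]@np.array([s[0],-s[1],-1]);return p['pose'][:3,3],d/np.linalg.norm(d)
def proj(p,X):
    c=np.linalg.inv(p['pose'])@np.append(X,1); s=np.array([c[0],-c[1]])/-c[2]; s=s*(1+p['k1']*(s@s))
    return np.array([p['fx']*s[0]+p['cx'],p['fy']*s[1]+p['cy']])
def tri(obs):
    A=0;b=0
    for p,u,v in obs:
        o,d=ray(p,u,v);M=np.eye(3)-np.outer(d,d);A=A+M;b=b+M@o
    X=np.linalg.solve(A,b);return X,[proj(p,X)-[u,v] for p,u,v in obs]
E
python3 - <<'E'
from h import *
print(manip.sense())
for n in ('side','top'):
    snap(n,n+'0');p=load(n+'0');print(n,p['pose'].round(3).tolist(),p['fx'],p['k1'])
E
```

```text
{'t': 0.0, 'q': array([ 9.73505524e-01,  5.28499220e-01,  1.43388738e+00,  5.25610913e-06,
        1.18136192e+00, -1.78514774e-01]), 'qd': array([ 1.98848517e-04,  4.77910633e-04, -1.14829943e-03, -4.47209072e-05,
        9.09306863e-04,  2.17557467e-04]), 'tau': array([ 5.63839058e-04, -4.42361248e+01, -1.78025669e+01, -1.03901527e-04,
        8.44496477e-03, -7.98938771e-06]), 'tcp_pos': array([0.2537328 , 0.57041433, 0.23031803]), 'tool_rot': array([ 2.07862178e-01,  9.78157530e-01, -9.96928875e-04, -4.09975819e-04]), 'force': array([-1.19599508, -1.24049649, -0.49734693]), 'ft_torque': array([-0.03528979,  0.02033014, -0.02129236]), 'finger_gap': 1.0003379785678088}
side [[-0.997, 0.059, -0.055, 0.477], [-0.081, -0.672, 0.737, 1.037], [0.006, 0.739, 0.674, 0.886], [0.0, 0.0, 0.0, 1.0]] 522.0425461688005 -0.13956008215020707
top [[-0.019, 0.996, -0.088, 0.425], [-1.0, -0.02, -0.013, 0.245], [-0.014, 0.088, 0.996, 1.434], [0.0, 0.0, 0.0, 1.0]] 551.4456712874802 -0.07853564144122714
```

View pics/side0.png

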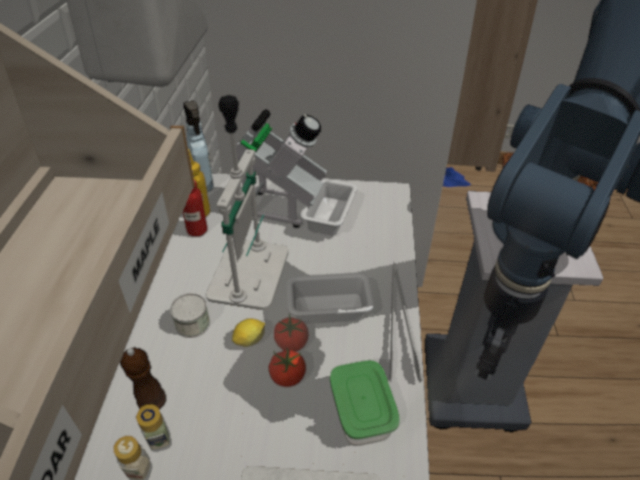

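View pics/top0.png

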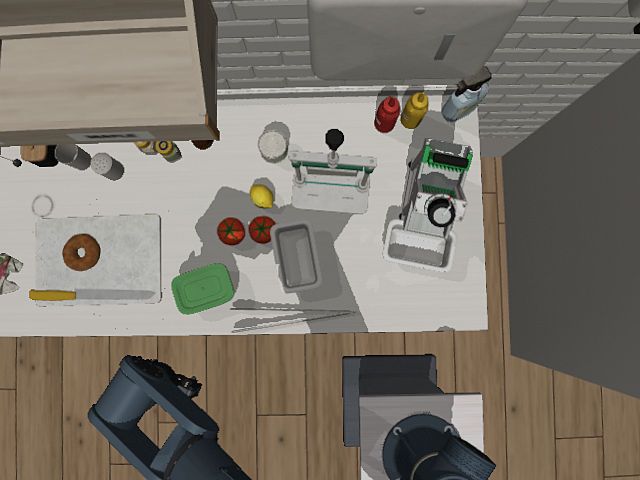

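The slicer stands at the right of the top view, with the knob at about (441,209); in the side view the knob is at about (307,128). I'll enlarge both.

```bash
python3 - <<'E'
from h import *
a=cv2.imread('pics/side0.png')[100:180,265:345];b=cv2.imread('pics/top0.png')[170:250,400:480]
cv2.imwrite('pics/c1.png',np.hstack([cv2.resize(x,(400,400),interpolation=cv2.INTER_CUBIC) for x in(a,b)]))
E
```

```text
(no output)
```

View pics/c1.png

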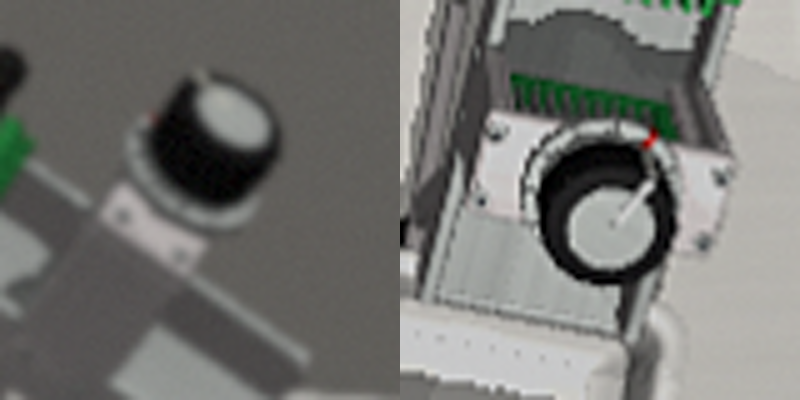

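```bash
python3 - <<'E'
from h import *
s,t=load('side0'),load('top0')
X,e=tri([(s,311.6,123),(t,442.2,215.4)]);print('knob top',X,e)
def pl(u,v,z):
    o,d=ray(t,400+(u-400)/5,170+v/5);return o+d*(z-o[2])/d[2]
for A,B in(((495,130),(720,177)),((482,200),(703,242))):
    d=pl(*A,.23)-pl(*B,.23);print('left dir',d, np.degrees(np.arctan2(-d[0],d[1])))
yaw=np.arctan2(-d[0],d[1]);
a=np.array([-np.sin(.55)*np.cos(yaw),-np.sin(.55)*np.sin(yaw),np.cos(.55)])
G=X-.01*a;print('grip',G)
q=manip.sense();T=R.from_quat(q['tool_rot']).as_matrix();print('tool y',T[:,1],'x',T[:,0])
# shift to 80 mm above grip w/ TCP
print('shift to grip cm',T.T@(G-q['tcp_pos'])*100)
print('tool y yaw', np.degrees(np.arctan2(T[1,1],T[0,1])),'slicer y yaw',90+np.degrees(yaw))
E
```

```text
knob top [ 0.57744664 -0.0088602   0.27678146] [array([-0.07442307, -0.01086934]), array([0.00277538, 0.08120422])]
left dir [0.0228348 0.0990786 0.       ] -12.978422393738958
left dir [0.02052459 0.09714112 0.        ] -11.93034920980417
grip [ 0.58256061 -0.00994071  0.26825622]
tool y [ 0.40664382  0.91358463 -0.00198186] x [-9.13586054e-01  4.06645274e-01  3.79577025e-04]
shift to grip cm [-53.63953425 -39.66037875  -3.72624102]
tool y yaw 66.00577165034281 slicer y yaw 78.06965079019582
```

```bash
python3 -m crank '[[[0,0,-5],0],[[0,0,-10],-8],[[0,0,-15],-16],[[0,0,-20],-24],[[-4,-5,-20],-32],[[-8,-9,-20],-42],[[-12,-13,-20],-42],[[-16,-16,-20],-42],[[-20,-19,-20],-42],[[-24,-22,-20],-42]]' 8.54 25; python3 - <<'E'
from h import *
s,t=load('side0'),load('top0');print(tri([(s,230,103),(t,335,138)]))
q=manip.sense();T=R.from_quat(q['tool_rot']).as_matrix();G=np.array([.5826,-.0099,.2683])
print(T.round(3),T.T@(G-q['tcp_pos'])*100,q['t'],q['force'])
E
```

```text
t: 1.1
tcp_pos: [0.3702, 0.2955, 0.4311]
tool_rot: [-0.157, 0.988, -0.0, -0.0]
force: [0.7, 0.1, 0.8]
finger_gap: 1.001
(array([0.7018573 , 0.21880745, 0.44351262]), [array([-0.59015402, -0.1263591 ]), array([0.0773791 , 0.57817357])])
[[-0.951 -0.31  -0.   ]
 [-0.31   0.951 -0.   ]
 [ 0.    -0.    -1.   ]] [-10.74168651 -35.60967055  16.27550957] 1.1 [0.70746774 0.09295505 0.78317022]
```

```bash
python3 -m crank '[[[-1,-5,0],0],[[-3,-10,0],0],[[-4,-15,0],0],[[-6,-20,0],0],[[-7.5,-25,0],0],[[-9,-30,2],0],[[-10.7,-34,4],0],[[-10.7,-35.6,6],0],[[-10.7,-35.6,6],0],[[-10.7,-35.6,6],0]]'; python3 - <<'E'
from h import *
snap('wrist','w1');snap('top','t1')
a=cv2.imread('pics/t1.png')[140:290,380:500]
w=cv2.imread('pics/w1.png')
cv2.imwrite('pics/c2.png',np.hstack([cv2.resize(w,(480,360)),cv2.resize(a,(288,360),interpolation=cv2.INTER_CUBIC)]))
p=load('w1');print(p['pose'].round(3).tolist(),manip.sense()['q'])
G=np.array([.5826,-.0099,.2683]);yaw=np.radians(-12.2)
ax=np.array([-np.sin(.55)*np.cos(yaw),-np.sin(.55)*np.sin(yaw),np.cos(.55)])
print('pred knob top',proj(p,G+.01*ax))
E
```

```text
t: 2.1
tcp_pos: [0.5815, -0.0084, 0.37]
tool_rot: [-0.156, 0.988, 0.001, -0.002]
force: [0.0, 0.2, -0.7]
finger_gap: 0.999
[[-0.308, -0.92, -0.243, 0.521], [0.951, -0.297, -0.081, -0.029], [0.003, -0.256, 0.967, 0.513], [0.0, 0.0, 0.0, 1.0]] [-2.04634828e-01  3.39108018e-01  1.35090126e+00  5.16448809e-04
  1.45077816e+00 -2.09055242e+00]
pred knob top [321.38761207 233.36666615]
```

View pics/c2.png

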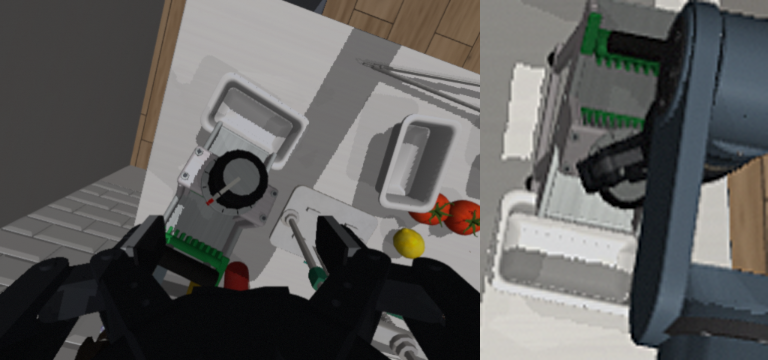

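```bash
python3 -m crank '[[[0,-0.2,4],0],[[0,-0.2,7],0],[[0,-0.2,9],0],[[0,-0.2,10.5],0],[[0,-0.2,11.6],0],[[0,-0.2,11.6],0]]' && python3 -m crank '[[[0,0,0],0],[[0,0,0],0],[[0,0,0],0],[[0,0,0],0],[[0,0,0],0],[[0,0,0],0]]' 4 25; python3 - <<'E'
from h import *
snap('wrist','w2')
print(manip.sense()['ft_torque'],manip.sense()['force'])
E
```

```text
t: 2.8
tcp_pos: [0.5819, -0.0089, 0.255]
tool_rot: [-0.157, 0.988, 0.0, -0.001]
force: [-0.0, 0.8, 0.5]
finger_gap: 1.0
t: 3.4
tcp_pos: [0.5835, -0.0101, 0.2573]
tool_rot: [-0.156, 0.988, -0.0, 0.002]
force: [-1.8, 0.5, 6.5]
finger_gap: 0.692
[-0.02489901  0.16188881 -0.14937342] [-1.50074541  1.63717438  6.21835848]
```

View pics/w2.png

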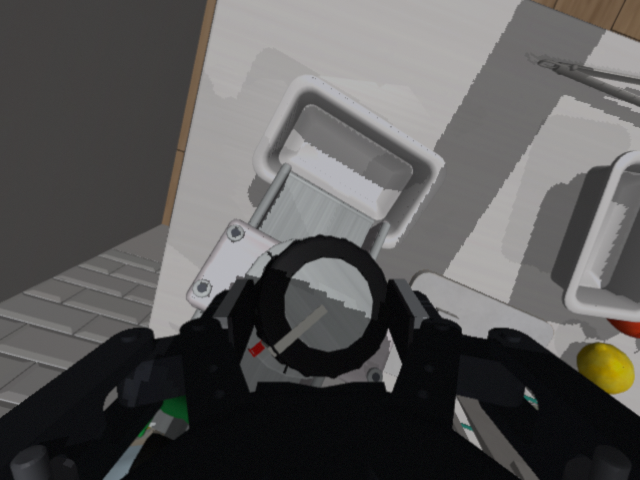

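Gripped: the knob is between the pads (centre about (322,305)), and the white line (300,325) is in line with the red one (257,350). Now the first stroke.

```bash
python3 -m crank '[[[0,0,0],4],[[0,0,0],10],[[0,0,0],16],[[0,0,0],22],[[0,0,0],28]]' && python3 -m crank '[[[0,0,0],6],[[0,0,0],12],[[0,0,0],18],[[0,0,0],24],[[0,0,0],28],[[0,0,0],28]]'; python3 - <<'E'
from h import *
snap('wrist','w3')
print(manip.sense()['ft_torque'],manip.sense()['force'])
E
```

```text
t: 3.95
tcp_pos: [0.585, -0.01, 0.2565]
tool_rot: [0.089, 0.996, 0.0, 0.003]
force: [3.0, 0.8, -0.6]
finger_gap: 0.658
t: 4.55
tcp_pos: [0.5817, -0.0083, 0.2599]
tool_rot: [0.325, 0.946, 0.002, -0.0]
force: [-10.2, 2.7, 21.1]
finger_gap: 0.655
[1.42029214 1.0470272  0.56834421] [-10.44932003   2.7289398   20.1010101 ]
```

View pics/w3.png

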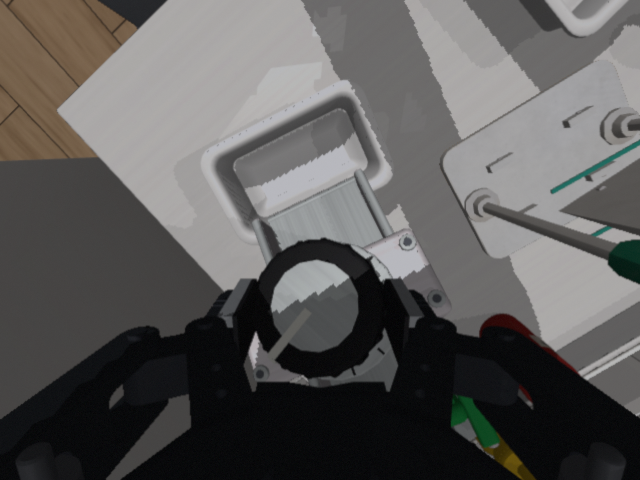

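The knob followed: the white line runs from (308,315) to (268,355), the same place in the gripper's frame as before. I'll release, swing back and regrip.

```bash
python3 -m crank '[[[0,0,0],0],[[0,0,0],0],[[0,0,0],0],[[0,0,0],-8],[[0,0,0],-16],[[0,0,0],-24],[[0,0,0],-32],[[0,0,0],-40],[[0,0,0],-48],[[0,0,0],-56]]' 8.54 25 && python3 -m crank '[[[0,0,0],0],[[0,0,0],0]]'; python3 - <<'E'
from h import *
snap('wrist','w4')
print(manip.sense()['ft_torque'],manip.sense()['force'])
a=cv2.imread('pics/w3.png')[200:400,200:440];b=cv2.imread('pics/w4.png')[200:400,200:440]
cv2.imwrite('pics/c4.png',np.hstack([cv2.resize(x,(400,333)) for x in(a,b)]))
E
```

```text
t: 5.6
tcp_pos: [0.5827, -0.0102, 0.2546]
tool_rot: [-0.159, 0.987, 0.0, -0.0]
force: [0.7, -0.4, -0.8]
finger_gap: 0.999
t: 5.8
tcp_pos: [0.5827, -0.0102, 0.2549]
tool_rot: [-0.155, 0.988, 0.0, -0.0]
force: [0.4, 0.2, -0.2]
finger_gap: 0.999
[ 0.02698618 -0.02215036  0.01605745] [-0.32015241 -0.09797004  0.15580646]
```

View pics/c4.png

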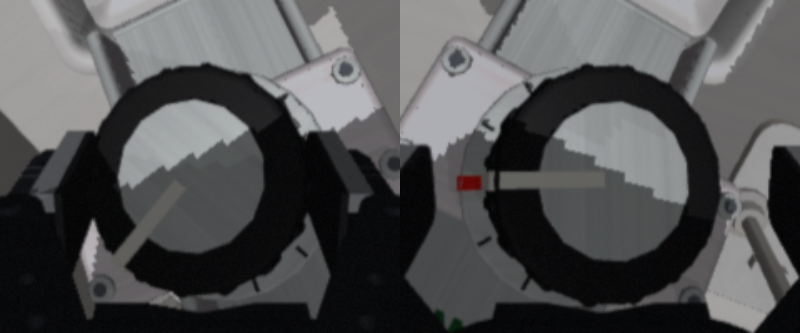

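The white line (500–600,180) meets the red mark (468,183), so there is no slip yet. I'll write an angle meter for both lines and check it on the pictures I already have.

```bash
cat >> h.py <<'E'
yaw=np.radians(-12.2);AX=np.array([-np.sin(.55)*np.cos(yaw),-np.sin(.55)*np.sin(yaw),np.cos(.55)])
U=np.array([np.cos(.55)*np.cos(yaw),np.cos(.55)*np.sin(yaw),np.sin(.55)]);V=np.cross(U,AX) # V: clockwise from U (seen from above)
G=np.array([.5826,-.0099,.2683])
def angs(fn):
    im=cv2.imread('pics/'+fn+'.png').astype(int);p=load(fn);th=np.radians(np.arange(0,360,1.))
    def samp(c,r): 
        return np.array([[im[tuple(np.clip(np.rint(proj(p,c+rr*(np.cos(t)*U+np.sin(t)*V))).astype(int)[::-1],0,[479,639]))] for t in th] for rr in r])
    # refine knob centre in the plane: mean of the silver disc edge is skipped; calibration is good to ~2 mm
    k=samp(G+.01*AX,np.arange(.0225,.0265,.001)).sum(2).mean(0)
    c=samp(G-.026*AX,np.arange(.030,.0355,.001));red=((c[...,2]>110)&(c[...,1]<60)).sum(0)
    f=lambda w:(np.degrees(np.angle((w*np.exp(1j*th)).sum()))%360).round(1) if w.sum() else None
    w=np.clip(k-k.max()*.6,0,None)
    return 'white',f(w),'peak',k.max(),'n',int((w>0).sum()),'red',f(red),int(red.sum())
E
python3 -c "
from h import *
for f in('w1','w2','w3','w4','t0'):
    try: print(f,angs(f if f!='t0' else 'top0'))
    except Exception as e: print(f,e)"
```

```text
w1 ('white', np.float64(21.4), 'peak', np.float64(302.0), 'n', 10, 'red', None, 0)
w2 ('white', np.float64(20.9), 'peak', np.float64(308.25), 'n', 9, 'red', None, 0)
w3 ('white', np.float64(60.5), 'peak', np.float64(282.0), 'n', 10, 'red', None, 0)
w4 ('white', np.float64(59.8), 'peak', np.float64(294.5), 'n', 9, 'red', None, 0)
t0 ('white', np.float64(22.6), 'peak', np.float64(585.25), 'n', 11, 'red', np.float64(21.6), 17)
```

```bash
cat >> h.py <<'E'
def redang(fn):
    im=cv2.imread('pics/'+fn+'.png').astype(int);p=load(fn)
    x0,y0=proj(p,G).astype(int);m=np.zeros(im.shape[:2],bool);s=130 if fn[0]=='w' else 22
    m[max(0,y0-s):y0+s,max(0,x0-s):x0+s]=1
    m&=(im[...,2]>90)&(im[...,1]<.4*im[...,2])&(im[...,0]<.4*im[...,2]);v,u=np.nonzero(m)
    if len(u)<3:return 'red none'
    o,d=ray(p,u.mean(),v.mean());c=G-.026*AX;X=o+d*((c-o)@AX)/(d@AX)-c
    return 'red',np.degrees(np.arctan2(X@V,X@U))%360,'r',np.linalg.norm(X),len(u)
E
python3 -c "
from h import *
for f in('w1','w2','w3','w4','top0'): print(f,redang(f))"
python3 -m crank '[[[0,0,0],0],[[0,0,0],0],[[0,0,0],0],[[0,0,0],0],[[0,0,0],0]]' 4 30
python3 -m crank '[[[0,0,0],4],[[0,0,0],10],[[0,0,0],17],[[0,0,0],24],[[0,0,0],31],[[0,0,0],38],[[0,0,0],45],[[0,0,0],52],[[0,0,0],58],[[0,0,0],58]]'
python3 - <<'E'
from h import *
q=manip.sense();print('axis torque',q['ft_torque']@AX,q['force'])
snap('wrist','w5');print(angs('w5'),redang('w5'))
E
```

```text
w1 ('red', np.float64(22.076336969741547), 'r', np.float64(0.0324970032843617), 35)
w2 ('red', np.float64(22.00667352181588), 'r', np.float64(0.03298714300302206), 108)
w3 red none
w4 ('red', np.float64(60.45120829490563), 'r', np.float64(0.03278638603552391), 77)
top0 ('red', np.float64(21.524741353972352), 'r', np.float64(0.03195653717254786), 4)
t: 6.35
tcp_pos: [0.5828, -0.0104, 0.256]
tool_rot: [-0.156, 0.988, -0.001, 0.0]
force: [-1.5, -0.6, 5.5]
finger_gap: 0.693
t: 7.35
tcp_pos: [0.581, -0.0074, 0.2591]
tool_rot: [0.341, 0.94, 0.002, -0.001]
force: [-12.7, 4.1, 22.9]
finger_gap: 0.657
axis torque -0.11289181444938556 [-12.66288019   4.14016674  22.88381528]
('white', np.float64(101.1), 'peak', np.float64(305.25), 'n', 8, 'red', None, 0) red none
```

The meter agrees with the pictures (white 21.4 and red 22.1, then 59.8 and 60.5). Next ratchet.

```bash
python3 -m crank '[[[0,0,0],0],[[0,0,0],0],[[0,0,0],0],[[0,0,0],-8],[[0,0,0],-16],[[0,0,0],-24],[[0,0,0],-32],[[0,0,0],-40],[[0,0,0],-48],[[0,0,0],-58]]' 8.54 30 >/dev/null; python3 -m crank '[[[0,0,0],0],[[0,0,0],0]]';python3 - <<'E'
from h import *
snap('wrist','w6');print(angs('w6'),redang('w6'))
E
```

```text
t: 8.6
tcp_pos: [0.5826, -0.0101, 0.2546]
tool_rot: [-0.143, 0.99, 0.0, -0.0]
force: [-0.5, 0.0, 0.6]
finger_gap: 1.0
('white', np.float64(102.0), 'peak', np.float64(527.75), 'n', 9, 'red', np.float64(102.1), 29) ('red', np.float64(101.86122995454289), 'r', np.float64(0.03118495802265276), 92)
```

```bash
python3 -m crank '[[[0,0,0],0],[[0,0,0],0],[[0,0,0],0],[[0,0,0],0],[[0,0,0],0]]' 4 30 >/dev/null
python3 -m crank '[[[0,0,0],6],[[0,0,0],12],[[0,0,0],18],[[0,0,0],24],[[0,0,0],30]]' >/dev/null
python3 - <<'E'
from h import *
q=manip.sense();print('axis torque',q['ft_torque']@AX,q['force'])
snap('wrist','w7');print(angs('w7'),redang('w7'))
E
python3 -m crank '[[[0,0,0],6],[[0,0,0],12],[[0,0,0],18],[[0,0,0],24],[[0,0,0],28],[[0,0,0],28]]'
python3 - <<'E'
from h import *
q=manip.sense();print('axis torque',q['ft_torque']@AX,q['force'])
snap('wrist','w8');print(angs('w8'),redang('w8'))
E
```

```text
axis torque 0.07177994187151171 [ 6.38479517 -2.64807822 -6.36268605]
('white', np.float64(123.3), 'peak', np.float64(566.75), 'n', 8, 'red', None, 0) red none
t: 10.3
tcp_pos: [0.5809, -0.0071, 0.2592]
tool_rot: [0.352, 0.936, 0.002, -0.001]
force: [-11.8, 4.0, 21.4]
finger_gap: 0.656
axis torque -0.14066104341921548 [-11.84339617   3.99606705  21.37894854]
('white', np.float64(143.7), 'peak', np.float64(554.0), 'n', 9, 'red', None, 0) red none
```

```bash
python3 -m crank '[[[0,0,0],0],[[0,0,0],0],[[0,0,0],0],[[0,0,0],-8],[[0,0,0],-16],[[0,0,0],-24],[[0,0,0],-32],[[0,0,0],-40],[[0,0,0],-48],[[0,0,0],-58]]' 8.54 30 >/dev/null; python3 -m crank '[[[0,0,0],0],[[0,0,0],0]]';python3 - <<'E'
from h import *
snap('wrist','w9');print(angs('w9'),redang('w9'));snap('top','t9');print(redang('t9'))
E
```

```text
t: 11.55
tcp_pos: [0.5826, -0.0101, 0.2547]
tool_rot: [-0.131, 0.991, 0.0, -0.001]
force: [-1.0, 0.6, -0.7]
finger_gap: 0.997
('white', np.float64(145.1), 'peak', np.float64(521.5), 'n', 9, 'red', np.float64(142.2), 5) ('red', np.float64(142.9179545536445), 'r', np.float64(0.03312908494738351), 15)
red none
```

```bash
cat > s.py <<'E'
from h import *
q=manip.sense();T=R.from_quat(q['tool_rot']).as_matrix()
print('phi',(78-np.degrees(np.arctan2(T[1,1],T[0,1]))).round(1),'axis torque',(q['ft_torque']@AX).round(3),'tool-z',q['ft_torque'][2].round(3),q['force'].round(1))
E
python3 -m crank '[[[0,0,0],0],[[0,0,0],0],[[0,0,0],0],[[0,0,0],0],[[0,0,0],0]]' 4 30 >/dev/null; python3 s.py
python3 -m crank '[[[0,0,0],6],[[0,0,0],12]]' >/dev/null; python3 s.py
python3 -m crank '[[[0,0,0],6]]' >/dev/null; python3 s.py
python3 -m crank '[[[0,0,0],6]]' >/dev/null; python3 s.py
python3 -m crank '[[[0,0,0],6]]' >/dev/null; python3 s.py
python3 -m crank '[[[0,0,0],6]]' >/dev/null; python3 s.py
python3 -c "
from h import *
snap('wrist','w10');print(angs('w10'),redang('w10'))"
```

```text
phi -27.2 axis torque -0.029 tool-z -0.232 [-1.1  0.1  5.3]
phi -15.0 axis torque 0.034 tool-z 0.027 [ 0.6 -0.3  3.3]
phi -9.0 axis torque -0.039 tool-z 0.36 [ 2.8  0.2 -1. ]
phi -3.0 axis torque 0.004 tool-z 0.296 [ 4.5  0.5 -5.6]
phi 3.0 axis torque 0.29 tool-z 0.592 [ 1.3 -1.9  3.1]
phi 8.9 axis torque 0.034 tool-z 1.448 [ 0.5 -0.1  3.8]
('white', np.float64(170.1), 'peak', np.float64(560.25), 'n', 9, 'red', None, 0) red none
```

```bash
python3 -m crank '[[[0,0,0],0],[[0,0,0],0],[[0,0,0],0],[[0,0,-2],0],[[0,0,-5],-8],[[2,0,-8],-16],[[4,0,-8],-24],[[5,0,-8],-32],[[5,0,-8],-36],[[5,0,-8],-36]]' 8.54 30 ;python3 - <<'E'
from h import *
snap('wrist','w11');print(angs('w11'),redang('w11'))
p=load('w11');x,y=proj(p,G).astype(int);print(x,y)
a=cv2.imread('pics/w11.png')[max(0,y-100):y+100,max(0,x-130):x+130];cv2.imwrite('pics/c11.png',cv2.resize(a,None,fx=2.5,fy=2.5,interpolation=2))
E
```

```text
t: 13.8
tcp_pos: [0.5355, 0.008, 0.3353]
tool_rot: [-0.132, 0.991, 0.0, 0.0]
force: [0.2, -0.2, -0.2]
finger_gap: 0.999
('white', np.float64(170.8), 'peak', np.float64(279.0), 'n', 9, 'red', None, 0) red none
277 305
```

View pics/c11.png

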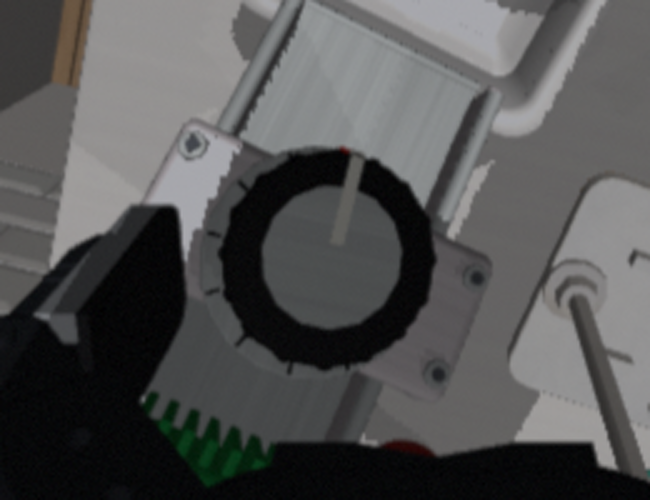

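```bash
python3 - <<'E'
from h import *
p=load('w11')
for u in(284,285,286):
    o,d=ray(p,u,265.2);c=G-.026*AX;X=o+d*((c-o)@AX)/(d@AX)-c
    print(np.degrees(np.arctan2(X@V,X@U))%360,np.linalg.norm(X))
# where red would be if aligned at 170.8 or at 145
for t in(145,150,155,160,165,170.8):
    t=np.radians(t);print(np.degrees(t),[proj(p,G-.026*AX+r*(np.cos(t)*U+np.sin(t)*V)).round(1) for r in(.031,.035)])
im=cv2.imread('pics/w11.png').astype(int)[258:272,276:294];print((im[...,2]-im[...,1]))
E
```

```text
169.10178707590947 0.03283356858799523
170.42848432205807 0.033048168856810126
171.73927872341687 0.0332806089185682
145.0 [array([266.9, 266.6]), array([266. , 261.6])]
150.0 [array([270.3, 266.2]), array([270. , 261.1])]
155.0 [array([273.8, 266.1]), array([273.9, 261. ])]
160.0 [array([277.3, 266.3]), array([277.8, 261.3])]
165.0 [array([280.7, 266.8]), array([281.6, 261.9])]
170.8 [array([284.5, 267.7]), array([285.9, 262.9])]
[[-4 -3 -4 -3 -4 -2 -2 -3 -3 -3 -3 -3 -4 -4 -4 -4 -4 -4]
 [-4 -4 -2 -3 -3 -2 -2 -3 -4 -3 -2 -3 -4 -4 -3 -4 -4 -4]
 [-3 -3 -3 -3 -4 -3 -2 -3 -4 -3 -3 -3 -3 -3 -4 -4 -4 -3]
 [-3 -3 -4 -3 -3 -3 -5 -3 -3 -3 -3 -4 -4 -4 -4 -4 -4 -4]
 [-4 -3 -3 -4 -3 -4 -3 -3 -2 -2 -4 -4 -4 -4 -3 -4 -3 -3]
 [-3 -3 -3 -3 -2 -1  5 15 16  7 -1 -3 -3 -3 -3 -4 -3 -3]
 [-2 -2 -3 -2 -1  0 10 34 42 25 13  6 -1 -2 -4 -3 -4 -3]
 [-1 -1 -2 -1 -1  1  5 28 43 43 28  7  1 -1 -2 -2 -2 -3]
 [ 1  1 -1  1  0  1  1  6 18 31 16  3  1  0  1  0 -1 -3]
 [ 0  0 -1  1 -2  1  1 -2  1  5  2  1  0  1  1  0 -1 -2]
 [ 2 -1 -2 -1  1  0 -1  0 -1  2 -1  0  0  1  1  1  0 -2]
 [-1  0  1 -1 -1 -1  1 -2 -2  1  0  0  0  1  1 -1  0  0]
 [-1 -2  0 -2  1  2  1  1  0  0  0  0  0  0  1  0  1 -1]
 [ 1  2  0  0 -1 -2  1  0  2 -1  1  0  1  0  0  0  1 -1]]
```

Red is at about 170° and white at 170.8°, so they are still aligned. I'll go back down for another short stroke.

```bash
python3 - <<'E'
from h import *
q=manip.sense();T=R.from_quat(q['tool_rot']).as_matrix();print(T.T@(np.array([.5826,-.0101,.2545])-q['tcp_pos'])*100)
E
```

```text
[-4.05181846 -2.94939043  8.07434748]
```

```bash
python3 -m crank '[[[-3,-2,0],0],[[-4.05,-2.95,2],0],[[-4.05,-2.95,5],0],[[-4.05,-2.95,7],0],[[-4.05,-2.95,8.1],0],[[-4.05,-2.95,8.1],0]]' 8.54 30
python3 -m crank '[[[0,0,0],0],[[0,0,0],0],[[0,0,0],0],[[0,0,0],0],[[0,0,0],0]]' 4 30 >/dev/null; python3 s.py
python3 -m crank '[[[0,0,0],6],[[0,0,0],12]]' >/dev/null; python3 s.py
python3 -m crank '[[[0,0,0],6]]' >/dev/null; python3 s.py
python3 -m crank '[[[0,0,0],6]]' >/dev/null; python3 s.py
python3 -m crank '[[[0,0,0],6]]' >/dev/null; python3 s.py
python3 -m crank '[[[0,0,0],6]]' >/dev/null; python3 s.py
python3 -m crank '[[[0,0,0],0],[[0,0,0],0],[[0,0,0],0],[[0,0,-2],0],[[0,0,-5],-8],[[2,0,-8],-16],[[4,0,-8],-24],[[5,0,-8],-32],[[5,0,-8],-36],[[5,0,-8],-36]]' 8.54 30
python3 - <<'E'
from h import *
snap('wrist','w12');print(angs('w12'))
p=load('w12')
im=cv2.imread('pics/w12.png').astype(int);x,y=proj(p,G).astype(int);s=im[y-60:y+60,x-60:x+60]
w=s[...,2]-np.maximum(s[...,1],s[...,0]);w=np.where(w>12,w,0);v,u=np.nonzero(w);print(len(u),w.max())
for i in range(0,len(u),max(1,len(u)//15)):
    o,d=ray(p,u[i]+x-60,v[i]+y-60);c=G-.026*AX;X=o+d*((c-o)@AX)/(d@AX)-c
    print(w[v[i],u[i]],(np.degrees(np.arctan2(X@V,X@U))%360).round(1),np.linalg.norm(X).round(4))
q=manip.sense();T=R.from_quat(q['tool_rot']).as_matrix();print(T.T@(np.array([.5826,-.0101,.2545])-q['tcp_pos'])*100)
E
```

```text
t: 14.45
tcp_pos: [0.5819, -0.0101, 0.2524]
tool_rot: [-0.132, 0.991, 0.001, -0.002]
force: [0.7, -1.0, 0.3]
finger_gap: 0.996
phi -27.2 axis torque -0.159 tool-z -0.127 [-1.3  0.4  6. ]
phi -15.0 axis torque -0.1 tool-z 0.089 [2.3 1.4 2.3]
phi -9.0 axis torque -0.125 tool-z 0.352 [ 4.6  1.  -1.7]
phi -3.0 axis torque 0.1 tool-z 0.382 [ 6.8 -0.5 -6.5]
phi 2.9 axis torque 0.191 tool-z 0.832 [ 5.1 -2.4 -4.8]
phi 8.9 axis torque 0.237 tool-z 1.121 [-2.5 -0.7  7.7]
t: 16.55
tcp_pos: [0.5355, 0.0078, 0.3344]
tool_rot: [-0.133, 0.991, -0.0, -0.0]
force: [0.1, -0.3, -0.4]
finger_gap: 0.998
('white', np.float64(193.9), 'peak', np.float64(280.0), 'n', 9, 'red', None, 0)
1 18
18 182.8 0.034
[-4.05422567 -2.9362324   7.98502646]
```

White reads 193.9° and red about 183°, which suggests it has begun to slip. I'll confirm from a viewpoint farther down the slope.

```bash
python3 -m crank '[[[3,0,-3],0],[[7,0,-6],0],[[10,2,-6],0],[[12,3,-6],0],[[12,3,-6],0],[[12,3,-6],0]]'
python3 - <<'E'
from h import *
snap('wrist','w13');snap('side','s13');print(angs('w13'),redang('w13'))
o=[]
for f,s in(('w13',60),('s13',30)):
    p=load(f);x,y=proj(p,G).astype(int);print(f,x,y)
    a=cv2.imread('pics/%s.png'%f);a=a[max(0,y-s):,max(0,x-s):][:2*s,:2*s];o.append(cv2.resize(a,(400,400),interpolation=2))
cv2.imwrite('pics/c13.png',np.hstack(o))
E
```

```text
t: 17.2
tcp_pos: [0.4128, 0.0049, 0.3946]
tool_rot: [-0.132, 0.991, -0.0, 0.001]
force: [0.1, -0.3, 0.2]
finger_gap: 1.001
('white', np.float64(194.3), 'peak', np.float64(274.0), 'n', 8, 'red', None, 0) red none
w13 258 391
s13 309 125
```

View pics/c13.png

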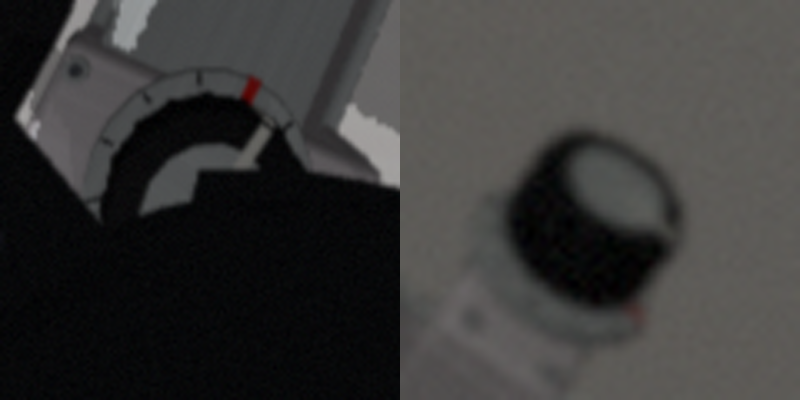

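```bash
python3 - <<'E'
from h import *
p=load('w13');o,d=ray(p,273.6,358);c=G-.026*AX;X=o+d*((c-o)@AX)/(d@AX)-c
print(np.degrees(np.arctan2(X@V,X@U))%360,np.linalg.norm(X))
E
```

```text
187.17836596858615 0.0309017608670795
```

```bash
python3 - <<'E'
from h import *
q=manip.sense();print(q['t'],q['force'],q['finger_gap']);print(manip.sign_off())
E
```

```text
17.3 [-1.09132998  0.7679526  -0.20789114] 1.000530932054199
the job is handed in; nothing more can be done
None
```

I tightened the clamp knob clockwise until its clutch just slipped, let go, and handed the job in at 17.3 s. The arm was open and clear of everything.

- **How it was turned:** The move command cannot tilt the tool, so I gripped the leaning knob with the tool upright. I turned it in five regripped strokes, from about 21° to 194° on the white line.
- **Slip:** The red and white lines agreed within about 3° after each of the first four strokes. After the last short stroke, red stood at about 183–187° and white at 194°. That is roughly 7–11° of slip, well under an eighth of a turn, and the last close-up shows the lines parted.
- **Torque:** The torque about the knob's axis read 0.19–0.24 N m at the end of the last stroke, which fits the clutch's 0.18. This reading was noisy (it also gave 0.29 during an earlier stroke that did not slip), so I relied on the lines.
- **Weaker checks:** My two red-line readings differ by about 4°, because the knob almost hid the mark in one of them. I did not look at the foot on the cartridge directly. I did not measure the catch pan or the other items afterwards; wrist forces stayed under about 27 N at every reading.

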